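# Hold a clamp jaw against the sprung shoe for screwing on

### The arm

A 7-joint arm with a two-finger parallel gripper is mounted at the origin on a cart in front of the work surface, level with it; the furniture and walls round the work are solid. World frame = base frame: x ahead of the robot, y to its left, z up, the work surface at z = 0. Lengths are in m, angles in rad, forces in N, time in s.
With the tool pointing down it reaches from about 0.425 to 0.8 m from the base axis. Payload 8.3 kg.
Tool frame: the origin (TCP) lies between the finger pads; the fingertips stand 11 mm ahead of it and the grasp point (between the pads) lies 8 mm behind it; z points along the fingers, y is the direction in which the jaws open and shut (so a half turn about z gives the same grasp; the last joint's range is limited). The gripper opens to 85 mm and grips with 20 to 120 N. Pads are 22 mm wide; open, the fingers measure 114 mm over their backs; the gripper's body (76 mm by 85 mm) begins 54 mm behind the grasp point. The pads swing forward as they close: fully open they stand 13 mm farther back than shut.
Start: joints at [1.272, 0.383, 0.016, 1.37, -0.006, 1.388, -0.046], TCP at [0.146, -0.608, 0.242] pointing down, gripper open.
Joint ranges: [-2.95, 2.95], [-0.25, 2.06], [-1.52, 1.56], [0.18, 2.33], [-1.44, 4.58], [0.02, 2.06], [-3.01, 3.01]. Speed limits (rad/s): [2.39, 2.39, 3.01, 3.01, 3.14, 3.14, 3.14].

### API

Orientations are given as a unit quaternion [x, y, z, w].
In Python, from cell import robot gives the robot as it stands.
- The arm moves only by the shell command python3 -m crank 'ROWS' [OPENING]. ROWS is JSON, a list of rows, each a list of 2 entries, a list of its own where there are three numbers: the shift along the tool's x, y, z in mm, then the turn, a rotation vector about the tool's x, y, z in rad. In form: [[[x, y, z], [wx, wy, wz]], ...]. A call has 1 to 8 rows; each row shifts and turns the pose as measured when the row begins, along the tool's axes as they then stand; what a row does not reach is not made up. A row lasts 1/8 s, in which the tool goes at most 62.5 mm and 10.7 degrees, less where a joint would pass 70% of its speed; a pose out of reach is approached as far as the arm can. A call is refused whole if a number of a shift passes 62.5 or a number of a turn 0.188, either way. A call with a gripper value outside its range is refused whole. OPENING is the finger opening in mm, from 0 to 85.4, set as the call begins (- or left out, the last holds). The fingers move at their own pace and stop on an object; the grip force is fixed at half the most. Time passes only in rows, so rows that do not move let the fingers close. It gives the time, the measured TCP pose, the force and the opening at its end, in the units of the state.
- robot.get_state(): the state, without advancing time (a new reading comes with each control period).
- robot.snapshot(name): name is "side" or "top" or "wrist"; returns (picture, depth): 400x640x3 uint8, red, green, blue; 400x640 float32, m along the optical axis (not along the pixel's ray), 0 where there is no reading.
- robot.camera_model(name): a dict with "fov_y" (degrees; the focal length in pixels is half the picture's height over the tangent of half this angle, whatever the lens; pixels are square), "cx", "cy" (the principal point, pixels), "distortion" ([k1, k2, p1, p2, k3] as OpenCV has them; the pictures are not rectified), "xyz" and "orientation" of the camera in the world; the wrist camera has in their place "T_tool_cam" (4x4, takes a point from camera to tool coordinates, whose origin is the TCP and whose axes are the flange's). Camera axes: x right, y up, looking along -z (the intrinsics and any distortion apply to the point x, -y, -z); pixel columns grow to the right and rows downward; lengths in m; the calibration is good to about 2 mm. A picture is of the moment at which its call begins: read the wrist's pose just before it. camera_model takes no time and is no camera call.
- robot.job_done(): hands the job in, once; it reports no verdict.
The state is a dict: "t": time; "q": joint angles; "dq": joint speeds; "tau": joint torques, N m; "eef_pos": TCP position; "orientation": TCP orientation; "force": force on the tool from outside, world axes, zero at the start; "torque": the same for the moment, N m; "finger_gap": finger opening in m.
Only numpy, scipy, OpenCV 4.12 (cv2) and the standard library are available. Lean on these libraries where they do the work, as an engineer would, in place of code of your own. Each camera call takes 0.05 s, during which the arm holds its last target. There are 200 camera calls.

### The job

Take the steel clamp jaw out of its grey rest, turn it so that its orange pad faces the aluminium shoe of the blue fixture, and press the pad squarely and centred on the shoe until the black pointer stands in the green band, never as far as the red band. Hold it there upright with a steady push for the colleague who will drive the screws: the program finishes while still gripping the jaw and pressing. Leave the hex key, the round steel block and the tape roll where they are.

Things in the scene. Friction and masses are not known exactly. Their poses are not given: they have to be found in the camera images.
- jaw_center (a point): centre (half-way up) of the clamp jaw, a steel plate of 0.32 kg standing on edge in the rest: 50 mm wide (its y), 17 mm thick (its x), 70 mm tall (its z, up). Its axes are the jaw's: +x points out of the face with the orange pad (the 3 mm pad is part of the 17 mm), -x out of the bare face with two countersunk holes. At the start the centre is 45 mm above the bench
- jaw_pad (a point): centre of the orange pad's outer surface, 8.5 mm from the jaw's centre along the jaw's +x, same axes as the jaw
- jaw: the same clamp jaw; origin at the centre of its underside, 35 mm below its centre, same axes
- rest: grey plastic rest fixed to the bench, 60 x 80 mm, 24 mm tall; origin at the centre of its underside. The jaw stands on the floor of its slot, 10 mm above the bench, and is held 14 mm deep by walls along its two broad faces (about 2.5 mm play on each side) and, up to 20 mm above the bench, by walls at its narrow ends (3 mm play); the narrow sides above that are free for the fingers.
- fixture: clamping fixture fixed to the bench; origin on the bench, 68 mm behind the shoe's face. Its +x is the direction in which the shoe is pressed (away from the robot, more or less), z up. Dark base plate 80 mm wide (its y) and 10 mm thick from x -45 to +105 mm, blue housing 56 mm wide, 82 mm tall from x -10 to +80 mm, with a scale on top (green band for 11 to 23 mm of shoe travel, red from 28 mm) and the shoe's pointer 6 mm above it
- shoe_face (a point): centre of the front face of the shoe, an aluminium block 30 mm wide, 30 mm tall, 12 mm thick, 65 mm above the bench; it moves with the shoe. Axes as the fixture's: +x points into the shoe, along the push
- shoe (a joint): travel of the shoe in m, 0 as it stands free, growing as it is pressed along the fixture's +x to 0.034 at its end; spring 0.7 N per mm, no preload (green band 0.011 to 0.023 m is about 8 to 16 N)
- camera_corner (a point): fixed obstacle: lower left edge of the black camera that juts out of the tall tester on the right, 0.41 m above the bench; the camera spans 70 mm in x about this point and 70 mm upward, the tester lies to the right of it. On the left another tester's handwheel bars reach in to y = 0.12 about 0.2 m up. Come to the work from the robot's side, between the two
- hexkey: black L-shaped hex key lying flat on the bench, 31 x 78 mm, 5 mm thick, bystander
- ref_block: round steel reference block, 50 mm across, 15 mm tall, bystander
- tape: roll of yellow tape lying flat, 70 mm across, 18 mm tall, bystander

How it is judged:
On the way:
1. the jaw is lifted out of its rest before the shoe is pressed (height (world z) of jaw_center above 0.058 m and contact force between the fingers and jaw above 2 N and contact force between jaw and rest below 0.1 N and value of joint shoe below 0.003 m), for 0.1 s.
At the end, for the whole second after the job is handed in: still gripped by the fingers, at rest and clear of the bench (underside over 15 mm up), the jaw presses the shoe with its orange pad: shoe travel 10 to 24 mm, 6 to 19 N between jaw and fixture, pad centre within 10 mm of the centre of the shoe's face, square and upright within 0.15 rad (value of joint shoe between 0.01 and 0.024 m and contact force between jaw and fixture between 6 and 19 N and distance between jaw_pad and shoe_face below 0.01 m and angle between the x axis of jaw_pad and the x axis of shoe_face, either way round below 0.15 rad and angle between jaw_pad's own z axis and vertical below 0.15 rad and height (world z) of jaw above 0.015 m and contact force between the fingers and jaw above 2 N and linear speed of jaw below 0.02 m/s); the arm keeps its last pose, push and grip.
It fails at once if the shoe is pressed into the red band (value of joint shoe above 0.028 m).
It fails at once if the hex key is moved (distance of hexkey from where it was at the start of the episode above 0.025 m).
It fails at once if the round steel block is moved (distance of ref_block from where it was at the start of the episode above 0.025 m).
It fails at once if the tape roll is moved (distance of tape from where it was at the start of the episode above 0.025 m).
It also fails if it takes over 38 s, if anything falls off the work surface, if the arm or the gripper's body presses on something with over 40 N, if the wrist force passes 120 N, or if a joint passes its speed limit or range.

## Working session

There is one attempt and no reset: what is moved stays moved. The work goes in short steps, Python scripts to look and compute and a shell command to move; the robot and the scene stay as the last step left them, time stands still between calls to the robot, and variables do not carry over. Pictures are saved under pics/ and viewed, about 8 in all and at most 12, crops included, and the job is handed in when it is done.

```bash
ls; mkdir -p pics; cat > h.py <<'E'
import numpy as np, cv2
from scipy.spatial.transform import Rotation as R
from cell import robot
def cam(n, st=None):
    m=robot.camera_model(n); f=200/np.tan(np.radians(m["fov_y"])/2)
    K=np.array([[f,0,m["cx"]],[0,f,m["cy"]],[0,0,1.]]); d=np.array(m["distortion"],float)
    T=np.eye(4)
    if "T_tool_cam" in m:
        st=st or robot.get_state(); W=np.eye(4); W[:3,:3]=R.from_quat(st["orientation"]).as_matrix(); W[:3,3]=st["eef_pos"]; T=W@np.array(m["T_tool_cam"])
    else:
        T[:3,:3]=R.from_quat(m["orientation"]).as_matrix(); T[:3,3]=m["xyz"]
    return K,d,T
def snap(n,tag):
    st=robot.get_state(); p,z=robot.snapshot(n); K,d,T=cam(n,st)
    cv2.imwrite(f"pics/{tag}.png",p[:,:,::-1]); np.savez(f"pics/{tag}.npz",p=p,z=z,K=K,d=d,T=T); return p,z,K,d,T
def cloud(z,K,d,T):
    h,w=z.shape; u,v=np.meshgrid(np.arange(w),np.arange(h))
    n=cv2.undistortPoints(np.stack([u,v],-1).reshape(-1,1,2).astype(np.float64),K,d).reshape(-1,2)
    zz=z.reshape(-1,1); P=np.hstack([n[:,:1]*zz,-n[:,1:]*zz,-zz])@T[:3,:3].T+T[:3,3]
    P[zz[:,0]<=0]=np.nan
    return P.reshape(h,w,3)
def proj(P,K,d,T):
    c=(np.atleast_2d(P)-T[:3,3])@T[:3,:3]; return cv2.projectPoints(c*[1,-1,-1],np.zeros(3),np.zeros(3),K,d)[0].reshape(-1,2)
E
python3 - <<'E'
from h import *
print(robot.get_state())
ims=[]
for n in("top","side"):
    p,z,K,d,T=snap(n,n+"0"); print(n,T.round(3).tolist(),(z>0).mean(),d)
E
```

```text
pics
{'t': 0.0, 'q': array([ 1.27206968,  0.38425615,  0.0164015 ,  1.37119949, -0.00627046,
        1.38819243, -0.04652376]), 'dq': array([-0.00091316, -0.00087727,  0.00020547, -0.00018438, -0.00146843,
        0.00173798,  0.00056899]), 'tau': array([ 9.68857858e-04, -6.27593207e+01,  8.44841413e-01, -3.71818399e+01,
        1.65990356e-02,  1.44920312e-02, -4.59567275e-05]), 'eef_pos': array([ 0.14592189, -0.60721522,  0.24124733]), 'orientation': array([ 9.93054625e-01,  1.17649935e-01, -1.56369623e-04, -9.90330134e-04]), 'force': array([ 0.88030817, -0.38576483, -0.42047923]), 'torque': array([0.03860981, 0.00080387, 0.00102708]), 'finger_gap': 0.08548469360069709}
top [[0.005, 0.997, -0.079, 0.492], [-0.999, 0.009, 0.046, -0.105], [0.046, 0.078, 0.996, 1.082], [0.0, 0.0, 0.0, 1.0]] 0.99604296875 [-0.0268304  0.         0.         0.         0.       ]
side [[-0.941, 0.153, -0.301, 0.195], [-0.337, -0.412, 0.847, 0.867], [0.005, 0.899, 0.439, 0.757], [0.0, 0.0, 0.0, 1.0]] 0.94350390625 [-0.13843197  0.          0.          0.          0.        ]
```

View pics/top0.png

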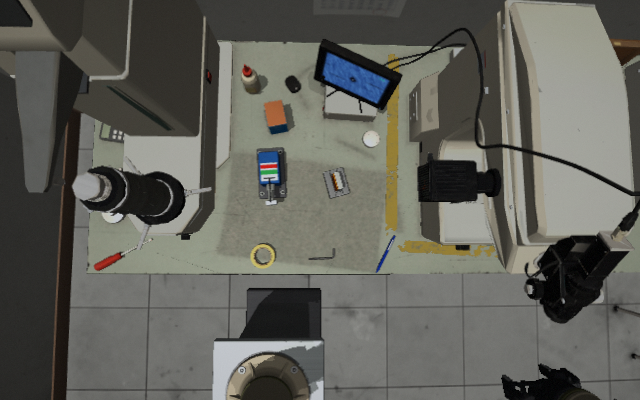

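View pics/side0.png

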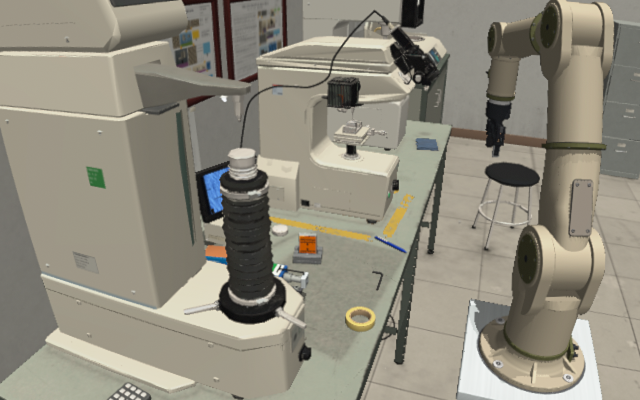

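The top view shows the fixture at (270,175) with its shoe toward the robot at about (269,200), and the rest and jaw at (336,182). The tape is at (262,256) and the hex key at (322,256). The side view shows the orange pad at (308,243). Next I'll measure on crops and the point cloud.

```bash
python3 - <<'E'
from h import *
D=np.load("pics/top0.npz"); S=np.load("pics/side0.npz")
a=cv2.resize(D["p"][140:220,235:365],None,fx=6,fy=6,interpolation=cv2.INTER_CUBIC)
b=cv2.resize(S["p"][220:300,250:340],None,fx=5,fy=5,interpolation=cv2.INTER_CUBIC)
c=np.zeros((480+100,780,3),np.uint8);c[:480]=a
cv2.imwrite("pics/c0.png",a[:,:,::-1]);cv2.imwrite("pics/c1.png",b[:,:,::-1])
P=cloud(D["z"],D["K"],D["d"],D["T"])
for nm,pp in dict(bench=(300,215),rest=(326,174),top=(340,185)).items(): print(nm,P[pp[1],pp[0]].round(4))
def rect(m,nm):
    q=P[m]; r=cv2.minAreaRect(q[:,:2].astype(np.float32)); print(nm,len(q),q.mean(0).round(4),np.array(r[0]).round(4),np.array(r[1]).round(4),r[2])
X,Y,Z=P[...,0],P[...,1],P[...,2]
v,u=np.mgrid[:400,:640]
rest=(u>315)&(u<360)&(v>160)&(v<205)
rect(rest&(Z>.016)&(Z<.03),"rest"); rect(rest&(Z>.006),"restall"); rect(rest&(Z>.07),"jawtop")
fx=(u>250)&(u<292)&(v>140)&(v<212)
rect(fx&(Z>.076)&(Z<.1),"housing"); rect(fx&(Z>.005)&(Z<.02),"base"); rect(fx&(Z>.005),"fixall")
# shoe
m=fx&(Z>.03)&(v>185); print(np.c_[u[m],v[m],P[m].round(3)][::4])
# pad in side
Q=cloud(S["z"],S["K"],S["d"],S["T"]); p=S["p"].astype(int); v,u=np.mgrid[:400,:640]
m=(u>290)&(u<330)&(v>225)&(v<262)&(p[...,0]>150)&(p[...,2]<90)
q=Q[m]; print(m.sum(),q.mean(0),q.min(0),q.max(0)); U,s,V=np.linalg.svd(q-np.median(q,0)); print(V[2],s)
E
```

```text
bench [ 5.137e-01 -8.750e-02 -4.000e-04]
rest [ 0.6336 -0.1627  0.0256]
top [ 0.5959 -0.1988  0.0807]
rest 379 [ 0.6087 -0.1899  0.0228] [ 0.6102 -0.191 ] [0.0801 0.0588] 15.420592308044434
restall 559 [ 0.6079 -0.1894  0.0346] [ 0.6102 -0.1909] [0.0801 0.0592] 15.477293968200684
jawtop 114 [ 0.6096 -0.1911  0.0783] [ 0.61   -0.1911] [0.0494 0.0175] 15.188364028930664
housing 713 [ 0.6329 -0.0007  0.0818] [ 0.6146 -0.0016] [0.1474 0.0558] 4.6990461349487305
base 527 [ 0.6278 -0.0071  0.0099] [0.6228 0.0008] [0.0961 0.1901] 85.3517837524414
fixall 1394 [ 0.6273 -0.0043  0.0523] [0.6228 0.0008] [0.0961 0.1901] 85.3517837524414
[[ 2.66e+02  1.86e+02  5.92e-01  6.00e-03  7.20e-02]
 [ 2.70e+02  1.86e+02  5.92e-01 -5.00e-03  7.60e-02]
 [ 2.66e+02  1.87e+02  5.90e-01  7.00e-03  6.80e-02]
 [ 2.70e+02  1.87e+02  5.89e-01 -5.00e-03  7.50e-02]
 [ 2.74e+02  1.87e+02  5.90e-01 -1.50e-02  6.30e-02]
 [ 2.69e+02  1.88e+02  5.85e-01 -4.00e-03  8.80e-02]
 [ 2.73e+02  1.88e+02  5.87e-01 -1.30e-02  6.70e-02]
 [ 2.68e+02  1.89e+02  5.83e-01 -0.00e+00  8.10e-02]
 [ 2.72e+02  1.89e+02  5.83e-01 -1.10e-02  
[... 1151 characters left out ...]
-01 -9.00e-03  8.00e-02]
 [ 2.75e+02  2.02e+02  5.47e-01 -2.00e-02  7.80e-02]
 [ 2.67e+02  2.03e+02  5.44e-01  2.00e-03  7.90e-02]
 [ 2.71e+02  2.03e+02  5.44e-01 -9.00e-03  7.90e-02]
 [ 2.75e+02  2.03e+02  5.45e-01 -2.00e-02  8.00e-02]
 [ 2.67e+02  2.04e+02  5.42e-01  2.00e-03  7.60e-02]
 [ 2.71e+02  2.04e+02  5.42e-01 -9.00e-03  7.90e-02]
 [ 2.76e+02  2.04e+02  5.43e-01 -2.10e-02  5.90e-02]]
277 [nan nan nan] [nan nan nan] [nan nan nan]Traceback (most recent call last):
  File "<stdin>", line 22, in <module>
    u, s, vh = gufunc(a, signature=signature)
               ~~~~~~^^^^^^^^^^^^^^^^^^^^^^^^
    raise LinAlgError("SVD did not converge")
numpy.linalg.LinAlgError: SVD did not converge
```

View pics/c0.png

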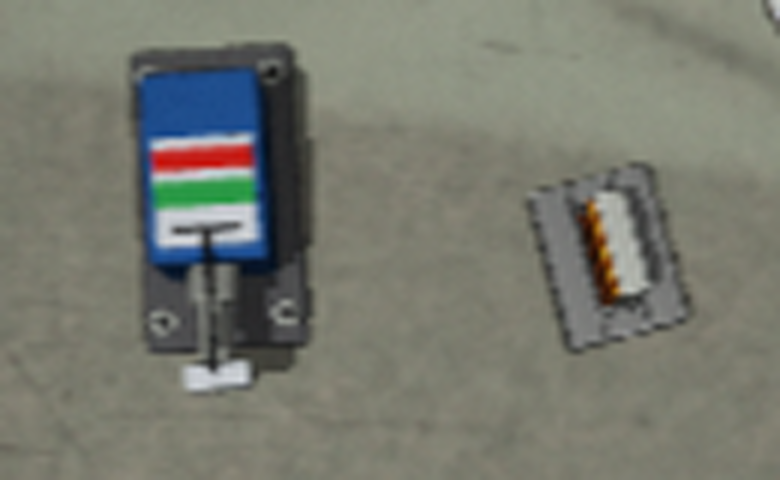

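View pics/c1.png

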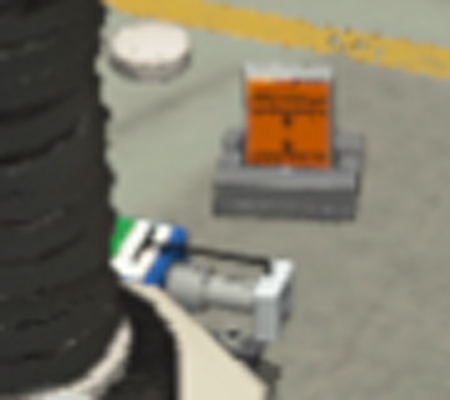

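The jaw's orange pad faces left (+y), with its yaw about 105°. The fixture yaw is about +4.7° and its shoe is near (0.545, -0.009). I'll refine these and plan the approach.

```bash
cat >> h.py <<'E'
def plan(xyz,yaw=None,n=None,step=50.):
    """rows (tool axes, mm/rad) to TCP xyz, tool pointing down, tool y at world yaw (deg)"""
    s=robot.get_state(); A=R.from_quat(s["orientation"]); p=np.array(s["eef_pos"]); 
    if yaw is None: B=A
    else:
        c,sn=np.cos(np.radians(yaw)),np.sin(np.radians(yaw)); y=np.array([c,sn,0]); z=np.array([0,0,-1.]); B=R.from_matrix(np.c_[np.cross(y,z),y,z])
    rv=(A.inv()*B).as_rotvec(); dp=np.array(xyz)-p
    n=n or int(max(1,np.ceil(np.linalg.norm(dp)*1000/step),np.ceil(np.linalg.norm(rv)/.17)))
    rows=[]
    for i in range(n):
        Ai=A*R.from_rotvec(rv*i/n); rows.append([(Ai.inv().apply(dp/n)*1000).round(1).tolist(),(rv/n).round(3).tolist()])
    print("t",round(float(s["t"]),2),"p",p.round(4),"rot left",rv.round(3),"n",n); print(str(rows).replace(" ",""))
E
python3 - <<'E'
from h import *
D=np.load("pics/top0.npz"); P=cloud(D["z"],D["K"],D["d"],D["T"]); X,Y,Z=P[...,0],P[...,1],P[...,2]; v,u=np.mgrid[:400,:640]
fx=(u>250)&(u<292)&(v>140)&(v<212); p=D["p"].astype(int)
m=fx&(Z>.076)&(Z<.086)&(X>.595); q=P[m]; r=cv2.minAreaRect(q[:,:2].astype(np.float32)); print(r)
blue=fx&(p[...,2]>p[...,0]+50)&(Z>.07); r=cv2.minAreaRect(P[blue][:,:2].astype(np.float32)); print("blue",r)
m=fx&(Z>.07)&(X<.555)&(Z<.085); r=cv2.minAreaRect(P[m][:,:2].astype(np.float32)); print("shoe",r)
m=(u>405)&(u<500)&(v>150)&(v<210)&(Z>.35); print("cam",P[m].min(0),P[m].max(0))
m=(u>380)&(v<300)&(Z>.05)&(Z<.35)&(Y<-.25)&(X>.3); 
for z0,z1 in((.05,.15),(.15,.25),(.25,.35)):
    k=m&(Z>z0)&(Z<z1)&(X<.75); print(z0,P[k].min(0).round(3),P[k].max(0).round(3))
for a,b in ((.25,-.36),(.42,-.15)): plan([a,b,.25],-76.5+(10 if a<.3 else 0))
E
```

```text
((0.6434159874916077, 0.0007376857101917267), (0.0895860344171524, 0.05581948533654213), 4.6990461349487305)
blue ((0.6435096859931946, 0.0002808384597301483), (0.08756975084543228, 0.054749421775341034), 4.828594207763672)
shoe ((0.547171413898468, -0.006020734086632729), (0.011175520718097687, 0.027776161208748817), 1.2091801166534424)
cam [ 0.51728078 -0.45617894  0.4020325 ] [ 0.63132973 -0.31090703  0.49184119]
0.05 [ 0.421 -1.124  0.05 ] [ 0.75  -0.411  0.15 ]
0.15 [ 0.436 -0.58   0.15 ] [ 0.75 -0.42  0.25]
0.25 [ 0.536 -0.52   0.25 ] [ 0.75  -0.441  0.35 ]
t 0.1 p [ 0.1459 -0.6073  0.2414] rot left [-0.002 -0.    -0.174] n 6
[[[26.5,-36.0,-1.4],[-0.0,-0.0,-0.029]],[[27.5,-35.2,-1.4],[-0.0,-0.0,-0.029]],[[28.5,-34.4,-1.4],[-0.0,-0.0,-0.029]],[[29.5,-33.6,-1.4],[-0.0,-0.0,-0.029]],[[30.5,-32.7,-1.4],[-0.0,-0.0,-0.029]],[[31.4,-31.8,-1.4],[-0.0,-0.0,-0.029]]]
t 0.1 p [ 0.1459 -0.6073  0.2414] rot left [-0.002  0.     0.   ] n 11
[[[33.9,-34.6,-0.7],[-0.0,0.0,0.0]],[[33.9,-34.6,-0.7],[-0.0,0.0,0.0]],[[33.9,-34.6,-0.7],[-0.0,0.0,0.0]],[[33.9,-34.6,-0.7],[-0.0,0.0,0.0]],[[33.9,-34.6,-0.7],[-0.0,0.0,0.0]],[[33.9,-34.6,-0.8],[-0.0,0.0,0.0]],[[33.9,-34.6,-0.8],[-0.0,0.0,0.0]],[[33.9,-34.6,-0.8],[-0.0,0.0,0.0]],[[33.9,-34.6,-0.8],[-0.0,0.0,0.0]],[[33.9,-34.6,-0.8],[-0.0,0.0,0.0]],[[33.9,-34.6,-0.8],[-0.0,0.0,0.0]]]
```

```bash
python3 -m crank '[[[26,-36,-1],[0,0,-0.029]],[[27,-35,-1],[0,0,-0.029]],[[28,-34,-1],[0,0,-0.029]],[[29,-34,-1],[0,0,-0.029]],[[30,-33,-1],[0,0,-0.029]],[[31,-32,-1],[0,0,-0.029]]]' 85; python3 - <<'E'
from h import *
plan([.42,-.15,.25],-30)
E
```

```text
t: 0.85
eef_pos: [0.2467, -0.3542, 0.244]
orientation: [0.979, 0.204, -0.002, -0.004]
force: [1.1, 0.1, 0.7]
finger_gap: 0.085
t 0.85 p [ 0.2467 -0.3542  0.244 ] rot left [-0.008 -0.001 -0.637] n 6
[[[40.1,-19.7,-0.9],[-0.001,-0.0,-0.106]],[[41.9,-15.4,-0.9],[-0.001,-0.0,-0.106]],[[43.3,-10.8,-0.9],[-0.001,-0.0,-0.106]],[[44.2,-6.2,-1.0],[-0.001,-0.0,-0.106]],[[44.6,-1.5,-1.0],[-0.001,-0.0,-0.106]],[[44.5,3.3,-1.0],[-0.001,-0.0,-0.106]]]
```

```bash
python3 -m crank '[[[40,-14,-1],[0,0,-0.106]],[[42,-10,-1],[0,0,-0.106]],[[43,-6,-1],[0,0,-0.106]],[[44,-2,-1],[0,0,-0.106]],[[44,2,-1],[0,0,-0.106]],[[44,5,-1],[0,0,-0.106]]]' 85; python3 - <<'E'
from h import *
plan([.52,-.19,.25],15.3)
E
```

```text
t: 1.6
eef_pos: [0.4349, -0.1628, 0.2495]
orientation: [0.862, 0.507, -0.001, -0.004]
force: [-0.6, -0.6, -0.4]
finger_gap: 0.0852
t 1.6 p [ 0.4349 -0.1628  0.2495] rot left [-0.007 -0.006 -0.774] n 5
[[[3.5,17.5,-0.2],[-0.001,-0.001,-0.155]],[[0.8,17.9,-0.2],[-0.001,-0.001,-0.155]],[[-2.0,17.8,-0.2],[-0.001,-0.001,-0.155]],[[-4.7,17.2,-0.2],[-0.001,-0.001,-0.155]],[[-7.3,16.3,-0.1],[-0.001,-0.001,-0.155]]]
```

```bash
python3 -m crank '[[[3,18,0],[0,0,-0.155]],[[1,18,0],[0,0,-0.155]],[[-2,18,0],[0,0,-0.155]],[[-5,17,0],[0,0,-0.155]],[[-7,16,0],[0,0,-0.155]],[[0,0,0],[0,0,0]]]' 85; python3 - <<'E'
from h import *
p,z,K,d,T=snap("wrist","w0"); P=cloud(z,K,d,T); Z=P[...,2]; X=P[...,0];Y=P[...,1]
near=(abs(X-.61)<.07)&(abs(Y+.191)<.07)
def rect(m,nm):
    q=P[m].astype(np.float32); print(nm,len(q),cv2.minAreaRect(q[:,:2].copy()) if len(q)>5 else "",np.median(q[:,2]) if len(q) else"")
rect(near&(Z>.07)&(Z<.09),"jawtop"); rect(near&(Z>.018)&(Z<.03),"rest")
f=(abs(Y)<.06)&(X<.6)&(X>.5)
rect(f&(Z>.07)&(Z<.084),"shoe"); print(robot.get_state()["q"].round(3),T[:3,3])
plan([.61,-.191,.13],15.3)
E
```

```text
t: 2.35
eef_pos: [0.5239, -0.1848, 0.2464]
orientation: [0.593, 0.805, 0.001, -0.007]
force: [-0.1, 0.6, -0.2]
finger_gap: 0.0847
jawtop 899 ((0.6099002957344055, -0.19162604212760925), (0.049211371690034866, 0.017615245655179024), 15.809234619140625) 0.07888494
rest 1807 ((0.6100131273269653, -0.1914864182472229), (0.07911115139722824, 0.058963023126125336), 15.527515411376953) 0.023001835
shoe 1214 ((0.5704013109207153, -0.005997294560074806), (0.05943655967712402, 0.031769730150699615), 0.8980340361595154) 0.07418507
[ 0.723  0.285 -0.542  1.528  0.141  1.381  0.47 ] [ 0.50647379 -0.1231248   0.37806666]
t 2.4 p [ 0.5234 -0.1846  0.2465] rot left [-0.007 -0.012  0.032] n 3
[[[-11.0,27.2,38.5],[-0.002,-0.004,0.011]],[[-10.6,27.2,38.6],[-0.002,-0.004,0.011]],[[-10.1,27.3,38.7],[-0.002,-0.004,0.011]]]
```

View pics/w0.png

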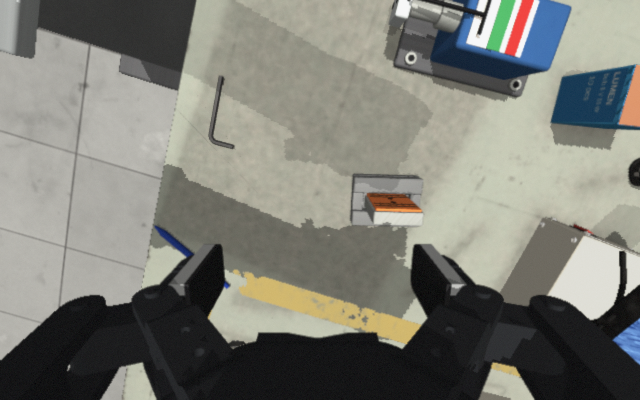

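The wrist view confirms the jaw at (395,205) with its orange pad toward the fixture. All sources agree on (0.610, -0.1915) and a yaw of 15.5°.

```bash
python3 -m crank '[[[-11,27,38],[-0.002,-0.004,0.01]],[[-11,27,38],[-0.002,-0.004,0.01]],[[-10,28,38],[-0.002,-0.004,0.01]],[[0,0,0],[0,0,0]]]' 85; python3 - <<'E'
from h import *
plan([.610,-.1915,.13],15.5)
E
```

```text
t: 2.9
eef_pos: [0.6102, -0.1928, 0.1298]
orientation: [0.612, 0.791, -0.002, 0.001]
force: [-0.2, 0.0, 0.5]
finger_gap: 0.0847
t 2.9 p [ 0.6102 -0.1928  0.1298] rot left [-0.002  0.003 -0.018] n 1
[[[1.3,0.1,-0.2],[-0.002,0.003,-0.018]]]
```

```bash
python3 -m crank '[[[1.3,0,10],[-0.002,0.003,-0.018]],[[0,0,25],[0,0,0]],[[0,0,20],[0,0,0]],[[0,0,0],[0,0,0]]]' 85; python3 - <<'E'
from h import *
plan([.610,-.1915,.043],15.5,n=2)
E
```

```text
t: 3.4
eef_pos: [0.6091, -0.1925, 0.0778]
orientation: [0.606, 0.795, 0.0, 0.003]
force: [-0.6, 0.0, -0.7]
finger_gap: 0.0854
t 3.4 p [ 0.6091 -0.1925  0.0778] rot left [ 0.004  0.004 -0.002] n 2
[[[0.4,0.5,17.4],[0.002,0.002,-0.001]],[[0.4,0.5,17.4],[0.002,0.002,-0.001]]]
```

```bash
python3 -m crank '[[[0.7,0.5,17],[0.002,0.002,0]],[[0.5,0.5,17],[0.002,0.002,0]],[[0,0,0],[0,0,0]]]' 85; python3 - <<'E'
from h import *
plan([.610,-.1915,.043],15.5,n=1)
E
```

```text
t: 3.78
eef_pos: [0.6106, -0.1915, 0.0434]
orientation: [0.607, 0.795, 0.0, 0.001]
force: [0.3, -0.2, 0.1]
finger_gap: 0.0849
t 3.77 p [ 0.6106 -0.1915  0.0434] rot left [ 0.002  0.001 -0.003] n 1
[[[0.2,-0.5,0.4],[0.002,0.001,-0.003]]]
```

```bash
python3 -m crank '[[[0,0,0],[0,0,0]],[[0,0,0],[0,0,0]],[[0,0,0],[0,0,0]],[[0,0,0],[0,0,0]],[[0,0,0],[0,0,0]],[[0,0,0],[0,0,0]],[[0,0,0],[0,0,0]],[[0,0,0],[0,0,0]]]' 40
```

```text
t: 4.78
eef_pos: [0.611, -0.1915, 0.0441]
orientation: [0.606, 0.795, 0.0, 0.002]
force: [0.4, 0.2, -1.5]
finger_gap: 0.049
```

```bash
python3 -m crank '[[[0,0,-8],[0,0,0]],[[0,0,-15],[0,0,0]],[[0,0,-25],[0,0,0]],[[0,0,-25],[0,0,0]],[[0,0,-15],[0,0,0]],[[0,0,0],[0,0,0]]]' 30; python3 - <<'E'
from h import *
plan([.45,-.12,.14],-30)
E
```

```text
t: 5.52
eef_pos: [0.6105, -0.1911, 0.1378]
orientation: [0.606, 0.795, 0.001, 0.002]
force: [-0.1, 0.6, -3.6]
finger_gap: 0.0495
t 5.53 p [ 0.6105 -0.1911  0.1378] rot left [0.003 0.001 0.792] n 5
[[[22.2,-27.2,-0.6],[0.001,0.0,0.158]],[[17.7,-30.4,-0.5],[0.001,0.0,0.158]],[[12.6,-32.8,-0.5],[0.001,0.0,0.158]],[[7.3,-34.3,-0.5],[0.001,0.0,0.158]],[[1.8,-35.1,-0.5],[0.001,0.0,0.158]]]
```

```bash
python3 -m crank '[[[22,-27,0],[0,0,0.158]],[[18,-30,0],[0,0,0.158]],[[13,-33,0],[0,0,0.158]],[[7,-34,0],[0,0,0.158]],[[2,-35,0],[0,0,0.158]]]' 30; python3 - <<'E'
from h import *
plan([.49,-.012,.14],-85.3)
E
```

```text
t: 6.15
eef_pos: [0.4456, -0.1164, 0.1326]
orientation: [0.872, 0.49, -0.0, -0.001]
force: [-0.7, -0.4, -3.1]
finger_gap: 0.0497
t 6.15 p [ 0.4456 -0.1164  0.1326] rot left [-0.003  0.     0.941] n 6
[[[18.7,-2.8,-1.2],[-0.001,0.0,0.157]],[[18.0,-5.6,-1.2],[-0.001,0.0,0.157]],[[16.9,-8.4,-1.2],[-0.001,0.0,0.157]],[[15.4,-10.9,-1.2],[-0.001,0.0,0.157]],[[13.5,-13.2,-1.2],[-0.001,0.0,0.157]],[[11.3,-15.2,-1.2],[-0.001,0.0,0.157]]]
```

```bash
python3 -m crank '[[[19,-3,-1],[0,0,0.157]],[[18,-6,-1],[0,0,0.157]],[[17,-8,-1],[0,0,0.157]],[[15,-11,-1],[0,0,0.157]],[[13,-13,-1],[0,0,0.157]],[[11,-15,-1],[0,0,0.157]],[[0,0,0],[0,0,0]]]' 30; python3 - <<'E'
from h import *
for n in("top","side","wrist"): snap(n,n+"1")
S=cv2.imread("pics/side1.png")[200:320,230:370]; Tp=cv2.imread("pics/top1.png")[130:230,210:327]
W=cv2.imread("pics/wrist1.png")
o=np.zeros((600,800,3),np.uint8); o[:343,:400]=cv2.resize(S,(400,343)); o[:342,400:]=cv2.resize(Tp,(400,342)); o[345:595,:400]=cv2.resize(W,(400,250)); cv2.imwrite("pics/m1.png",o)
D=np.load("pics/wrist1.npz"); P=cloud(D["z"],D["K"],D["d"],D["T"])
Td=np.linalg.inv(D["T"]); 
s=robot.get_state(); Q=(P-s["eef_pos"])@R.from_quat(s["orientation"]).as_matrix()  # tool coords
p=D["p"].astype(int); m=(p[...,0]>150)&(p[...,2]<90)&(p[...,1]<130)&(abs(Q[...,0])<.02)&(abs(Q[...,1])<.03)
print("orange",m.sum(), np.nanmedian(Q[m],0) if m.any() else "")
m=(abs(Q[...,0])<.02)&(abs(Q[...,1])<.024)&(Q[...,2]<-.025)&(Q[...,2]>-.045); q=Q[m]; print(len(q), q.min(0) if len(q) else "",q.max(0) if len(q) else "")
# shoe from top
print(s["q"].round(3)); plan([.49,-.012,.064],-85.3)
E
```

```text
t: 7.02
eef_pos: [0.4843, -0.009, 0.1333]
orientation: [1.0, 0.025, -0.006, -0.001]
force: [-0.2, -0.9, -3.3]
finger_gap: 0.0493
orange 974 [ 0.0073946   0.00011727 -0.03306663]
7260 [-0.0087384  -0.02397609 -0.04488277] [ 0.01322768  0.02399197 -0.02500245]
[ 0.348  0.207 -0.436  1.869  0.096  1.099 -1.646]
t 7.17 p [ 0.4838 -0.0115  0.1334] rot left [-0.002  0.012 -0.033] n 2
[[[3.5,0.5,34.6],[-0.001,0.006,-0.016]],[[3.3,0.5,34.7],[-0.001,0.006,-0.016]]]
```

View pics/m1.png

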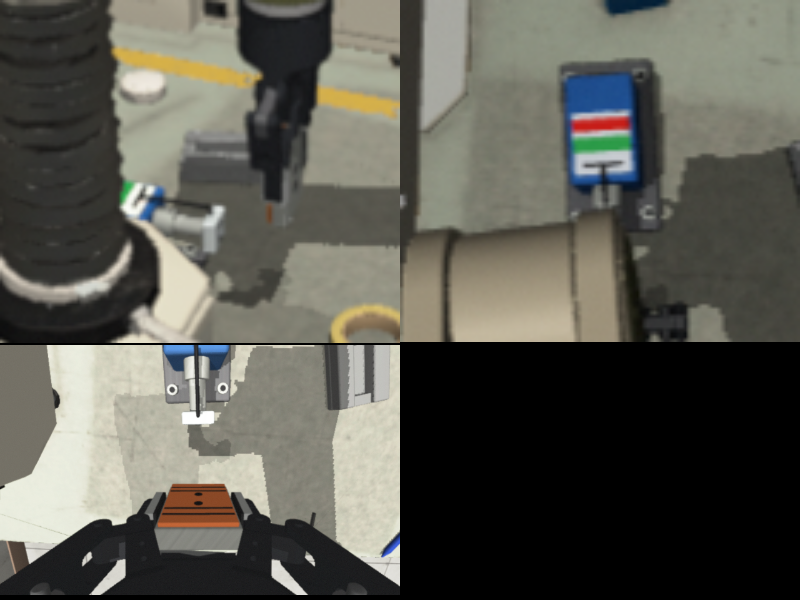

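The jaw is firmly held with the orange pad toward the shoe (white face at wrist pixel (197,418) in the mosaic). Next I lower it in front of the shoe.

```bash
python3 -m crank '[[[3,0,20],[0,0.006,-0.016]],[[3,0,30],[0,0.006,-0.016]],[[1,0,20],[0,0,0]],[[0,0,0],[0,0,0]]]' 30; python3 - <<'E'
from h import *
p,z,K,d,T=snap("wrist","wrist2"); P=cloud(z,K,d,T)
s=robot.get_state(); Q=(P-s["eef_pos"])@R.from_quat(s["orientation"]).as_matrix(); p=p.astype(int)
m=(p[...,0]>120)&(p[...,0]>p[...,2]+60)&(p[...,1]<.75*p[...,0])&(abs(Q[...,0])<.02)&(abs(Q[...,1])<.03)
q=P[m]; print("pad n",m.sum(),"tool mean",Q[m].mean(0).round(4),"world",q.min(0).round(4),q.max(0).round(4))
c=np.median(q,0); V=np.linalg.svd(q-c,full_matrices=False)[2][2]; V*=np.sign(V[0]); print("pad normal",V.round(3),"yaw",np.degrees(np.arctan2(V[1],V[0])), "s", c)
X,Y,Z=P[...,0],P[...,1],P[...,2]
m=(X>.53)&(X<.56)&(abs(Y)<.04)&(Z>.072)&(Z<.084); r=P[m].astype(np.float32); print("shoe top",len(r),cv2.minAreaRect(r[:,:2].copy()),np.median(r[:,2]),r.min(0),r.max(0))
m=(X>.53)&(X<.56)&(abs(Y)<.04)&(Z>.052)&(Z<.078); r=P[m]; print("shoe front",len(r),r.mean(0),r.min(0),r.max(0))
print(s["force"],s["q"].round(2)); plan([.4998,-.0114,.064],-85.3)
o=robot.snapshot("side")[0][200:320,230:370]; cv2.imwrite("pics/s2.png",cv2.resize(o,(700,600))[:,:,::-1])
E
```

```text
t: 7.68
eef_pos: [0.4897, -0.016, 0.0616]
orientation: [0.999, 0.043, 0.0, 0.0]
force: [-0.6, -0.4, -3.5]
finger_gap: 0.0492
pad n 6105 tool mean [ 0.0075 -0.001  -0.0115] world [ 0.4926 -0.0378  0.0289] [0.5007 0.0091 0.0966]
pad normal [0.996 0.089 0.011] yaw 5.1074248622502365 s [ 0.49772554 -0.0141366   0.07905966]
shoe top 2686 ((0.5502179265022278, -0.006791337393224239), (0.03007388673722744, 0.019492952153086662), 89.90481567382812) 0.07914019 [ 0.5404722  -0.02182383  0.07203859] [0.5599714  0.00824727 0.08155418]
shoe front 794 [ 0.55382883 -0.00632011  0.07222811] [ 0.54047223 -0.02182383  0.063131  ] [0.55997142 0.00824727 0.07799957]
[-0.55783929 -0.57603904 -2.00824128] [ 0.34  0.3  -0.42  1.93  0.15  0.93 -1.65]
t 7.72 p [ 0.4904 -0.016   0.0625] rot left [ 0.001 -0.002  0.003] n 1
[[[9.8,-3.8,-1.5],[0.001,-0.002,0.003]]]
```

View pics/wrist2.png

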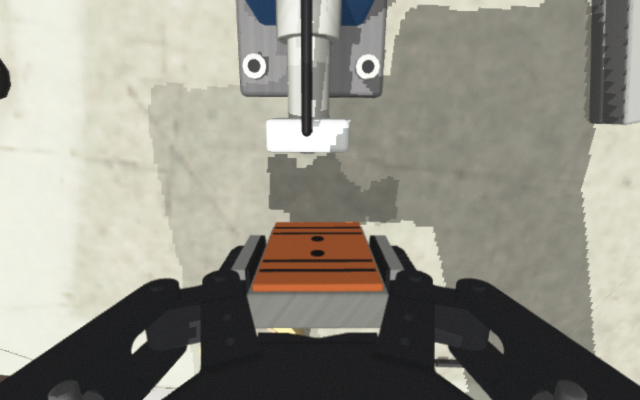

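Pad square (5.1° against 4.7°) and tilted only 0.01 rad. The gap is about 42 mm. I'll correct the sideways offset by 3.5 mm and height by 2 mm, then close in.

```bash
python3 -m crank '[[[5,-2,-1],[0,0,0]],[[10,-1.5,-0.5],[0,0,0]],[[10,0,0],[0,0,0]],[[6,0,0],[0,0,0]],[[0,0,0],[0,0,0]]]' 30; python3 - <<'E'
from h import *
print(robot.get_state()["force"]); plan([.5515,-.0071,.064],-85.3)
E
```

```text
t: 8.4
eef_pos: [0.5264, -0.0092, 0.068]
orientation: [0.999, 0.043, 0.004, 0.001]
force: [-0.9, -0.3, -3.6]
finger_gap: 0.0491
[-0.94583782 -0.27012478 -3.63834877]
t 8.4 p [ 0.5264 -0.0092  0.068 ] rot left [ 0.002 -0.009  0.004] n 1
[[[25.2,0.0,4.2],[0.002,-0.009,0.004]]]
```

```bash
python3 -m crank '[[[2,0,3],[0,-0.009,0.004]],[[3,0,1],[0,0,0]],[[3,0,0],[0,0,0]],[[0,0,0],[0,0,0]]]' 30; python3 - <<'E'
from h import *
print(robot.get_state()["force"]); plan([.549,-.0071,.064],-85.3)
E
```

```text
t: 8.9
eef_pos: [0.5339, -0.0087, 0.0631]
orientation: [0.999, 0.041, -0.001, 0.001]
force: [-0.8, 0.1, -3.1]
finger_gap: 0.0497
[-0.82715367  0.12711023 -3.07195035]
t 8.9 p [ 0.5339 -0.0087  0.0631] rot left [ 0.002  0.003 -0.001] n 1
[[[15.2,-0.3,-0.9],[0.002,0.003,-0.001]]]
```

```bash
python3 -m crank '[[[3,0,-0.5],[0,0.003,0]],[[3,0,0],[0,0,0]],[[2,0,0],[0,0,0]],[[0,0,0],[0,0,0]]]' 30; python3 - <<'E'
from h import *
print(robot.get_state()["force"]); plan([.549,-.0071,.064],-85.3)
E
```

```text
t: 9.4
eef_pos: [0.54, -0.0082, 0.0631]
orientation: [0.999, 0.041, -0.002, 0.001]
force: [-4.9, -0.1, 1.0]
finger_gap: 0.0493
[-4.90620008 -0.14647692  0.98690828]
t 9.4 p [ 0.54   -0.0082  0.0631] rot left [ 0.002  0.005 -0.001] n 1
[[[9.0,-0.4,-0.9],[0.002,0.005,-0.001]]]
```

```bash
python3 -m crank '[[[3,0,-0.5],[0,0.003,0]],[[3,0,-0.5],[0,0.002,0]],[[3,0,0],[0,0,0]],[[1.5,0,0],[0,0,0]],[[0,0,0],[0,0,0]]]' 30; python3 - <<'E'
from h import *
print(robot.get_state()["force"]); plan([.5505,-.007,.064],-85.3)
p,z,K,d,T=snap("wrist","wrist3"); s=robot.get_state(); P=cloud(z,K,d,T); p=p.astype(int)
Q=(P-s["eef_pos"])@R.from_quat(s["orientation"]).as_matrix()
m=(p[...,0]>120)&(p[...,0]>p[...,2]+60)&(p[...,1]<.75*p[...,0])&(abs(Q[...,0])<.02)&(abs(Q[...,1])<.03)
q=P[m];c=np.median(q,0); V=np.linalg.svd(q-c,full_matrices=False)[2][2]; print("pad",m.sum(),q.min(0),q.max(0),V)
o=robot.snapshot("side")[0][205:305,230:330]; t=robot.snapshot("top")[0]
c=np.zeros((600,800,3),np.uint8); c[:400,:400]=cv2.resize(o,(400,400),interpolation=2); c[:400,400:]=cv2.resize(t[140:220,230:310],(400,400),interpolation=2); cv2.imwrite("pics/m3.png",c[:400,:,::-1])
print(robot.get_state()["force"])
E
```

```text
t: 10.02
eef_pos: [0.5447, -0.008, 0.0623]
orientation: [0.999, 0.04, -0.006, 0.002]
force: [-8.4, -0.7, 2.0]
finger_gap: 0.049
[-8.41085365 -0.70864525  1.96618769]
t 10.03 p [ 0.5447 -0.008   0.0623] rot left [ 0.003  0.012 -0.001] n 1
[[[5.8,-0.5,-1.8],[0.003,0.012,-0.001]]]
pad 3838 [ 0.54779262 -0.02993952  0.03040117] [0.5640698 0.0171526 0.0971251] [0.99657242 0.08247022 0.0064862 ]
[-8.14402806 -0.10074924  0.82369033]
```

View pics/wrist3.png

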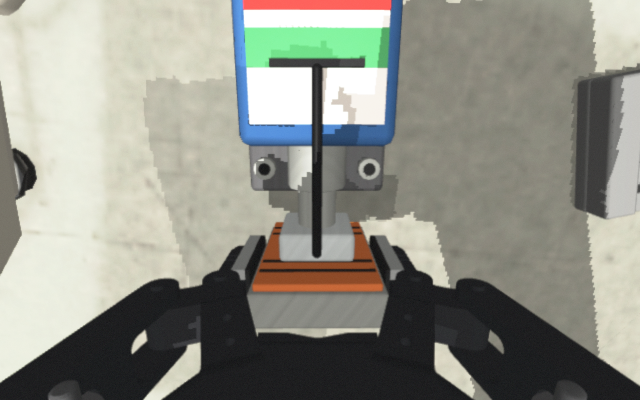

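View pics/m3.png

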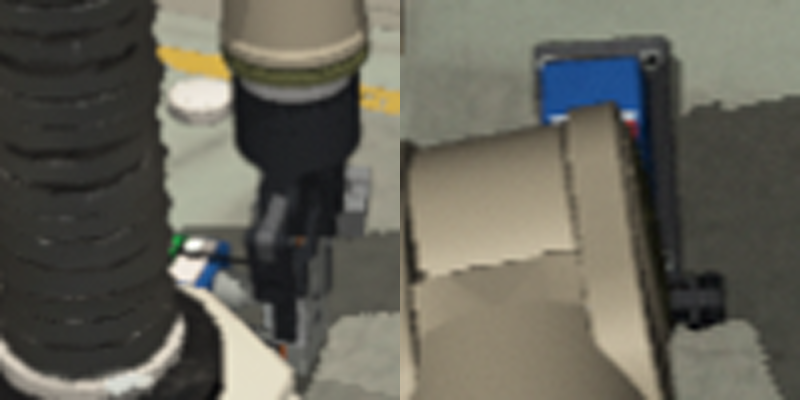

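The wrist view shows the pointer at (316,62), just at the lower edge of the green band, with the shoe centred on the pad. The force is 8.1 N, so about 11.6 mm of travel. I'll press about 5 mm more.

```bash
python3 -m crank '[[[4,0,-1],[0,0.006,0]],[[4,0,-0.5],[0,0.004,0]],[[3,0,0],[0,0,0]],[[0,0,0],[0,0,0]]]' 30; python3 - <<'E'
from h import *
print(robot.get_state()["force"]); plan([.5505,-.007,.064],-85.3)
E
```

```text
t: 10.68
eef_pos: [0.548, -0.0078, 0.0614]
orientation: [0.999, 0.04, -0.009, 0.002]
force: [-10.0, -0.9, 2.1]
finger_gap: 0.0493
[-9.97846435 -0.85564237  2.10134482]
t 10.68 p [ 0.548  -0.0078  0.0614] rot left [ 0.003  0.019 -0.002] n 1
[[[2.5,-0.6,-2.6],[0.003,0.019,-0.002]]]
```

```bash
python3 -m crank '[[[4,0,-2],[0,0.01,0]],[[4,0,-2],[0,0.01,0]],[[2,0,-1],[0,0,0]]]' 30; python3 - <<'E'
from h import *
print(robot.get_state()["force"]); plan([.5505,-.007,.064],-85.3)
E
```

```text
t: 11.05
eef_pos: [0.5488, -0.0078, 0.0614]
orientation: [0.999, 0.04, -0.009, 0.002]
force: [-10.5, -0.5, 2.6]
finger_gap: 0.0491
[-10.50127806  -0.45174401   2.61855304]
t 11.05 p [ 0.5488 -0.0078  0.0614] rot left [ 0.003  0.018 -0.002] n 1
[[[1.7,-0.6,-2.6],[0.003,0.018,-0.002]]]
```

```bash
python3 - <<'E'
from h import *
for i in range(20):
    W=robot.snapshot("wrist")
    if i%4==3: s=robot.get_state(); print(round(float(s["t"]),2),s["force"].round(1),s["eef_pos"].round(4),s["finger_gap"])
p,z,K,d,T=snap("wrist","wrist4"); s=robot.get_state(); P=cloud(z,K,d,T); pi=p.astype(int)
Q=(P-s["eef_pos"])@R.from_quat(s["orientation"]).as_matrix()
m=(pi[...,0]>120)&(pi[...,0]>pi[...,2]+60)&(pi[...,1]<.75*pi[...,0])&(abs(Q[...,0])<.02)&(abs(Q[...,1])<.03)
q=P[m];c=np.median(q,0); print("pad",q.min(0),q.max(0),np.linalg.svd(q-c,full_matrices=False)[2][2])
X,Y,Z=P[...,0],P[...,1],P[...,2]; m=(X>.54)&(X<.575)&(abs(Y)<.04)&(Z>.074)&(Z<.086)&(abs(pi[...,0]-pi[...,2])<30)&(pi[...,0]>90); r=P[m]; print("shoe",len(r),r.min(0),r.max(0),np.median(r,0))
E
```

```text
11.25 [-11.1  -0.3  -0.3] [ 0.5489 -0.0077  0.0615] 0.04935326448491684
11.45 [-11.7  -0.2   0.5] [ 0.5489 -0.0078  0.0615] 0.0492296339905851
11.65 [-11.7  -0.2   0.2] [ 0.5489 -0.0077  0.0615] 0.049624420689720755
11.85 [-10.7  -1.1  -0.1] [ 0.5489 -0.0078  0.0615] 0.04925431844670972
12.05 [-11.1  -0.5  -1.1] [ 0.5489 -0.0078  0.0615] 0.04918820363558659
pad [ 0.55201217 -0.02971992  0.02880116] [0.56120192 0.01737359 0.09640598] [ 9.96587676e-01  8.25409017e-02 -5.68800828e-05]
shoe 2331 [ 0.55195541 -0.03944373  0.07403587] [0.57067535 0.03181844 0.0859992 ] [ 0.56380177 -0.00450482  0.07912589]
```

View pics/wrist4.png

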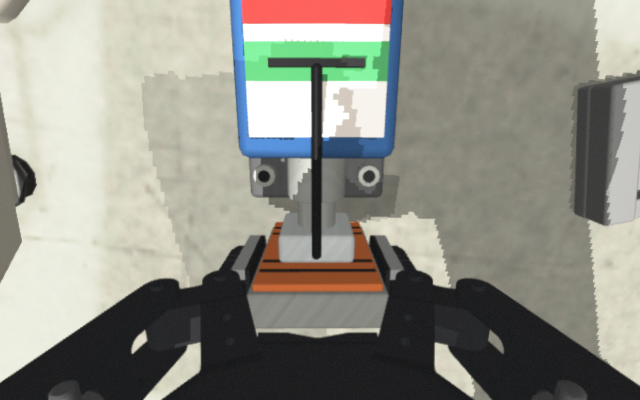

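The pointer at (316,62) is in the green band. The push is steady at about 11 N and the pose did not drift for 1 s. The jaw's centre height is about 62.6 mm, 2.4 mm off the shoe's centre, and it is square and upright. I'm handing in.

```bash
python3 -c "
from cell import robot
robot.job_done(); s=robot.get_state(); print(s['t'],s['force'],s['eef_pos'],s['finger_gap'])"
```

```text
the job is handed in; nothing more can be done
the job is handed in; nothing more can be done
```

I lifted the jaw out of its rest, turned it about 100° so the orange pad faced the shoe, and pressed it squarely. The job was handed in at about 12 s of the 38 s allowed, with the jaw still gripped and pressing.

Last checks before hand-in:
- **Push:** it held for 1 s at 10.7–11.7 N, which is about 16 mm of shoe travel. The wrist picture shows the pointer inside the green band.
- **Position:** the pose did not move by more than 0.1 mm during that second. The pad centre sits about 2–3 mm below the shoe's centre; sideways it was centred to within my measuring error.
- **Angles:** the pad is square to the shoe within about 0.01 rad. It is upright by the plane fitted to the pad, while the tool itself read about 0.02 rad of tilt.
- **Grip:** the finger opening stayed at 49 mm on the 50 mm jaw.

My path stayed clear of the hex key, round block and tape, but I took no final measurement of their positions. The state I tried to read after handing in was refused, so there is no check from after that point.

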